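Check a painted relief under the loupe

ROBOT

A 7-joint arm with a two-finger parallel gripper is mounted at the origin on the work surface. World frame = base frame: x ahead of the robot, y to its left, z up, the work surface at z = 0. Lengths are in m, angles in rad, forces in N, time in s.
With the tool pointing down it reaches from about 0.4 to 0.85 m from the base axis. Payload 4.5 kg.
Tool frame: the origin (TCP) lies midway between the tips of the shut fingers; the grasp point (between the pads) lies 19 mm behind it; z points along the fingers, y is the line along which they close (so a half turn about z gives the same grasp; the last joint's range is limited). The gripper opens to 88 mm and grips with 3 to 60 N. Pads are 18 mm wide; open, the fingers measure 123 mm over their backs; the gripper's body (75 mm by 187 mm) begins 45 mm behind the grasp point.
Start: joints at [-1.179, 0.689, -0.195, 1.565, 0.157, 0.902, -0.215], TCP at [0.219, 0.585, 0.209] pointing down, gripper open.
Joint ranges: [-3.01, 3.01], [-0.46, 2.08], [-1.47, 1.51], [0.13, 2.56], [-1, 4.14], [0.04, 2.09], [-2.66, 2.66]. Speed limits (rad/s): [2.57, 2.57, 3.14, 3.14, 3.14, 3.14, 3.14].

INTERFACE

Orientations are given as a unit quaternion [x, y, z, w].
In Python, from plant import r, eyes, finish_job gives the robot as it stands. The module is installed in compiled form; this text tells all that it offers.
- The arm moves only by the tool move_arm, never from a script. Its argument "motion" is a list of rows, each a list of 7 numbers: the shift along the tool's x, y, z in mm, then the turn, a rotation vector about the tool's x, y, z in degrees, then the closure, from 0 (fully open) to 1 (shut). A call has 1 to 5 rows; each row is the pose to reach, as a shift and turn from the pose commanded when the call began, along the tool's axes at that moment; what a row does not reach only later rows make up. A row lasts 1/8 s, in which the tool goes at most 62.5 mm and 10.7 degrees, less where a joint would pass 70% of its speed; a pose out of reach is approached as far as the arm can. A call with a gripper value outside its range is refused whole. The fingers move at their own pace and stop on an object; "newtons" is the grip in N (left out, the last holds). Time passes only in rows, so rows that repeat a pose let the fingers close. It gives the time, the measured TCP pose, the force, the opening and the grip force at its end, in the units of the state.
- r.get_state(): the state, without advancing time (a new reading comes with each control period).
- eyes.snapshot(name): name is "side" or "top" or "wrist"; returns a dict with "frame" (420x560x3 uint8, red, green, blue), "z_map" (420x560 float32, m along the optical axis (not along the pixel's ray), 0 where there is no reading), "intrinsics" (3x3 intrinsics, pixels), "dist" ([k1, k2, p1, p2, k3] as OpenCV has them; the pictures are not rectified), "world_to_cam" (4x4, takes a point from world to camera coordinates). Camera axes: x right, y down, z forward; pixel columns grow to the right and rows downward; lengths in m; the calibration is good to about 2 mm. A picture is of the moment at which its call begins.
- finish_job(): hands the job in; it is judged then, once.
The state is a dict: "clock": time; "q": joint angles; "qd": joint speeds; "joint_torque": joint torques, N m; "tool_pos": TCP position; "eef_rot": TCP orientation; "contact_force": force on the tool from outside, world axes, zero at the start; "moment": the same for the moment, N m; "opening": opening from 0.0 (shut) to 1.0 (fully open); "finger_force": force on a finger pad.
Only numpy, scipy, OpenCV 4.12 (cv2) and the standard library are available. Lean on these libraries where they do the work, as an engineer would, in place of code of your own. Each camera call takes 0.05 s, during which the arm holds its last target. There are 200 camera calls.

TASK

Lay the clay plaque with the raised robed figure flat in the empty, felt-lined compartment of the inspection tray, with the figure's head towards the gauge post, and let go of it. Then take the loupe from its rest and hold it still and level with the lens centred over the plaque, the lens at the height of the brass pointer on the gauge post, touching nothing else; finish while still holding it there. Do not let the plaque or the loupe fall, and leave everything else where it is.

Things in the scene. Friction and masses are not known exactly. Their poses are not given: they have to be found in the camera images.
- plaque: The part to inspect: loose clay rectangle 70 x 46 x 8 mm, about 90 g, with a raised robed figure; starts flat on the table, relief up. Origin: centre of the underside; x along its length towards the figure's head, z up. The dark robe is straight-sided, 42 mm long (x -25 to 17 mm), 24 mm wide (y), from 8 to 24 mm above the underside: grip it across y. The head is a 19 mm ball at x = 24 mm.
- plaque_head (a point): Centre of the figure's head on the plaque: 24 mm along the plaque's x from its origin, 14.5 mm above its underside.
- tray: Fixed pale wooden inspection tray, 92 (x) by 186 mm (y); origin: centre of its underside, on the table. Three compartments side by side, centres at y = -60, 0, +60 mm, each 80 (x) by 54 mm (y) inside; floor 5 mm, walls 6 mm thick, tops 14 mm above the table. Two hold flat test tiles. The steel gauge post, 10 mm thick, stands at x = +110 mm, y = 0 beyond the +x edge, top 190 mm above the table.
- felt: Thin grey felt, 78 x 52 x 1.5 mm, fixed on the floor of the empty compartment (which of the three varies). Origin: centre of its underside, 5 mm above the table; axes as the tray's: +x is lengthwise, towards the end where the gauge post stands. The laid plaque's underside is 1.5 mm above this origin.
- pointer: Fixed brass collar (20 mm across, 14 mm high) on the gauge post, with a flat bar pointing back (-x) towards the tray. Origin: on the post's axis at the height of the bar's mid-line: this height (100 to 155 mm above the table, different each time) is the marked height for the lens centre.
- pointer_tip (a point): Tip of the brass pointer, 39 mm from the post's axis towards the tray, at the marked height.
- loupe: Loose reading lens, about 120 g, lying level on its rest: dark metal rim 64 mm across, 14 mm thick, round a clear lens, and a straight black handle 16 mm wide, 14 mm high. Origin: under the lens centre, at the underside; +x points from handle to lens, z up; the handle runs from x = -30 to -148 mm.
- loupe_lens (a point): Centre of the lens, 7 mm above the loupe's underside: this is the point to bring to the pointer's height over the plaque.
- loupe_grip (a point): Middle of the free stretch of the handle, 75 mm behind the lens centre (x = -75 mm), 7 mm above the underside, within about 20 mm of the loupe's centre of mass. At the start it is 37 mm above the table with free space below it down to the rest's base.
- rest: Fixed dark wooden rest of the loupe. Base 190 x 56 mm, 8 mm high; on it two blocks with tops 30 mm above the table, one under the rim (x from -20 to 20 mm), one under the handle's end (x from -144 to -126 mm); between them the handle is free. Origin: on the table, under the lens centre; x from handle to lens.
- tile0: Loose flat test tile 70 x 46 x 7 mm with three painted patches, lying in a tray compartment. To be left alone. Origin: centre of the underside.
- tile1: Another such test tile in another compartment. To be left alone.
- figure_a: Standing painted clay figurine of a robed old man, 155 mm tall, 80 mm across. To be left alone. Origin: centre of its foot.
- figure_b: A like figurine, 170 mm tall, 90 mm across. To be left alone. Origin: centre of its foot.
- medallion: Loose round clay medallion, 50 mm across, 14 mm high. To be left alone. Origin: centre of the underside.
- jar: Small jar with black lid, 52 mm across, 60 mm tall. To be left alone. Origin: centre of the underside.
- dish: White saucer, 72 mm across, 14 mm high. To be left alone. Origin: centre of the underside.
- brush: Artist's paint brush with brass ferrule, 168 mm long, 12 mm thick, lying on the table. To be left alone. Origin: on its underside; the handle runs 100 mm towards -x, the tip lies at x = 68 mm.
There are look-alikes about, which are no part of the job. There is more than one size of the loupe; the job needs the smallest.

How it is judged:
On the way, in this order (a step that is already met when the one before it is completed fails the run):
1. the plaque lies flat in the felt-lined compartment, head towards the gauge post, released (x of plaque in the frame of felt between -0.012 and 0.012 m and y of plaque in the frame of felt between -0.01 and 0.01 m and z of plaque in the frame of felt below 0.005 m and angle between plaque's own z axis and vertical below 0.08 rad and x of plaque_head in the frame of felt above 0.008 m and contact force between the fingers and plaque below 0.05 N and linear speed of plaque below 0.03 m/s), for 0.2 s.
2. the loupe is lifted clear of its rest in the fingers (contact force between the fingers and loupe above 1 N and contact force between loupe and rest below 0.05 N and contact force between loupe and tray below 0.05 N and contact force between loupe and pointer below 0.05 N and contact force between loupe and plaque below 0.05 N and height (world z) of loupe_lens above 0.055 m), for 0.2 s.
At the end, for the whole second after the job is handed in: Plaque flat on the felt (within 12 mm lengthwise, 10 mm across; tilt < 0.08 rad), head to the post, released, at rest. Loupe in the fingers only, still, lens centre within 15 mm (level) of the plaque's centre and 8 mm of the pointer's height, tilt < 0.14 rad (all of step 1 and contact force between the fingers and loupe above 1 N and contact force between loupe and rest below 0.05 N and contact force between loupe and tray below 0.05 N and contact force between loupe and pointer below 0.05 N and contact force between loupe and plaque below 0.05 N and horizontal distance between loupe_lens and plaque below 0.015 m and z of loupe_lens in the frame of pointer between -0.008 and 0.008 m and angle between loupe's own z axis and vertical below 0.14 rad and linear speed of loupe below 0.03 m/s and angular speed of loupe below 0.3 rad/s); the arm keeps its last pose, push and grip.
It fails at once if the plaque is let fall (linear speed of plaque above 0.5 m/s and contact force between the fingers and plaque below 0.05 N).
It fails at once if the loupe is let fall (linear speed of loupe above 0.5 m/s and contact force between the fingers and loupe below 0.05 N).
It fails at once if a bystander is pushed more than 30 mm (distance of any of tile0, tile1, figure_a, figure_b, medallion, jar, dish, brush from where it was at the start of the episode above 0.03 m).
It also fails if it takes over 61 s, if anything falls off the work surface, if the arm or the gripper's body presses on something with over 40 N, if the wrist force passes 120 N, or if a joint passes its speed limit or range.

## Working session

There is one attempt and no reset: what is moved stays moved. The work goes in short steps, Python scripts to look and compute and a tool call to move; the robot and the scene stay as the last step left them, time stands still between calls to the robot, and variables do not carry over. Pictures are saved under pics/ and viewed, at most 10 in all, crops included, and the job is handed in when it is done.

Besides the shell and the picture viewer there is one more tool, called after ">>>" as name(argument=value, ...) on one line, values as JSON. move_arm: Moves the arm, as the interface text tells. Its arguments: {"type":"object","properties":{"motion":{"type":"array","items":{"type":"array","items":{"type":"number"}}},"newtons":{"type":"number"}},"required":["motion"]}

```bash
mkdir -p pics; cat > h.py <<'E'
import numpy as np,cv2,pickle
from scipy.spatial.transform import Rotation as R
def snap(name,tag):
    from plant import eyes
    s=eyes.snapshot(name); pickle.dump(s,open(f'{tag}.pkl','wb'))
    cv2.imwrite(f'pics/{tag}.png',s['frame'][:,:,::-1]); return s
def load(tag): return pickle.load(open(f'{tag}.pkl','rb'))
def cloud(s):
    z=s['z_map'];h,w=z.shape
    uv=np.stack(np.meshgrid(np.arange(w),np.arange(h)),-1).reshape(-1,1,2).astype(np.float64)
    n=cv2.undistortPoints(uv,s['intrinsics'],np.array(s['dist'],float)).reshape(h,w,2)
    c=np.concatenate([n*z[...,None],z[...,None]],-1)
    T=np.linalg.inv(s['world_to_cam'])
    p=c@T[:3,:3].T+T[:3,3]; p[z==0]=np.nan; return p
def tool(target):
    "shift in tool axes (mm) from current TCP to target"
    from plant import r
    st=r.get_state(); Q=R.from_quat(st['eef_rot'])
    return Q.inv().apply(np.array(target)-st['tool_pos'])*1000
E
python3 - <<'E'
from h import *
from plant import r
print({k:np.round(v,3) for k,v in r.get_state().items()})
for n in('top','side'):
    s=snap(n,n+'0'); print(np.round(np.linalg.inv(s['world_to_cam']),2).tolist())
E
```

```text
{'clock': np.float64(0.0), 'q': array([-1.179,  0.69 , -0.195,  1.566,  0.157,  0.902, -0.215]), 'qd': array([-0.   , -0.001,  0.002, -0.   ,  0.   , -0.   ,  0.002]), 'joint_torque': array([ 0.0000e+00, -5.2755e+01, -1.2670e+00, -1.5343e+01, -5.3000e-02,
        7.0000e-03,  0.0000e+00]), 'tool_pos': array([0.219, 0.585, 0.208]), 'eef_rot': array([ 0.178,  0.984, -0.001, -0.   ]), 'contact_force': array([0.613, 0.545, 0.686]), 'moment': array([ 0.001, -0.009,  0.034]), 'finger_force': np.float64(0.0), 'opening': np.float64(0.997)}
[[-0.03, -0.99, 0.14, 0.37], [-1.0, 0.03, -0.0, -0.03], [0.0, -0.14, -0.99, 1.4], [0.0, 0.0, 0.0, 1.0]]
[[0.68, -0.5, 0.54, -0.07], [-0.74, -0.44, 0.52, -0.63], [-0.02, -0.75, -0.66, 0.9], [0.0, 0.0, 0.0, 1.0]]
```

View pics/top0.png

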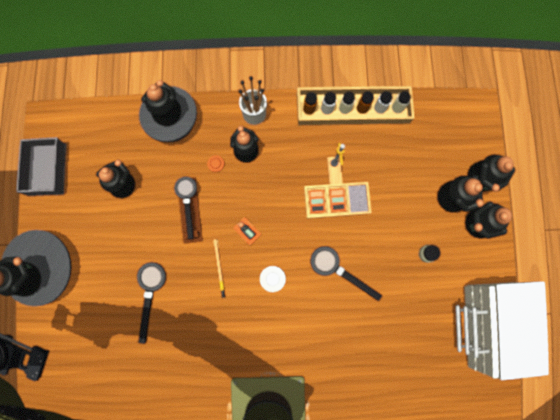

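View pics/side0.png

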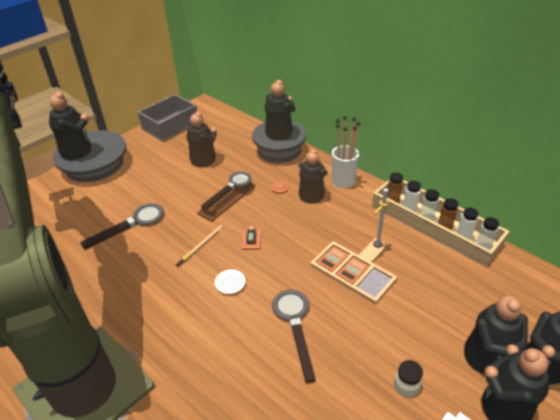

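The top view shows the plaque at about (248,232) and the felt at (358,199). The post with its pointer is at about (338,155), and the loupe on its rest has its lens at (187,188) and handle end at about (190,240). I'll measure these next.

```bash
python3 - <<'E'
from h import *
s=load('top0');p=cloud(s)
for n,(u,v) in dict(plaq=(248,232),felt=(358,199),lens=(186,188),hand=(189,220),rest=(191,240),post=(341,147),tip=(334,163),fa=(117,180),fb=(245,145),med=(216,163),tbl=(280,230)).items(): print(n,np.round(p[v,u],3))
f=s['frame']
a=cv2.resize(f[130:245,300:375],None,fx=5,fy=5,interpolation=cv2.INTER_CUBIC)
b=cv2.resize(f[170:250,165:270],None,fx=4,fy=4,interpolation=cv2.INTER_CUBIC)
o=np.zeros((575,800,3),np.uint8);o[:,:375]=a;o[:320,378:798]=b
s2=load('side0')['frame'][180:280,300:405] 
o[322:572,378:640]=cv2.resize(s2,(262,250),interpolation=cv2.INTER_CUBIC)
cv2.imwrite('pics/c1.png',o[:,:,::-1])
E
```

```text
plaq [0.511 0.046 0.019]
felt [ 0.599 -0.275  0.007]
lens [0.64  0.22  0.035]
hand [0.546 0.21  0.047]
rest [0.493 0.211 0.005]
post [ 0.705 -0.206  0.193]
tip [ 0.707 -0.209  0.015]
fa [0.651 0.395 0.124]
fb [0.738 0.044 0.119]
med [0.716 0.136 0.015]
tbl [ 0.516 -0.046  0.003]
```

View pics/c1.png

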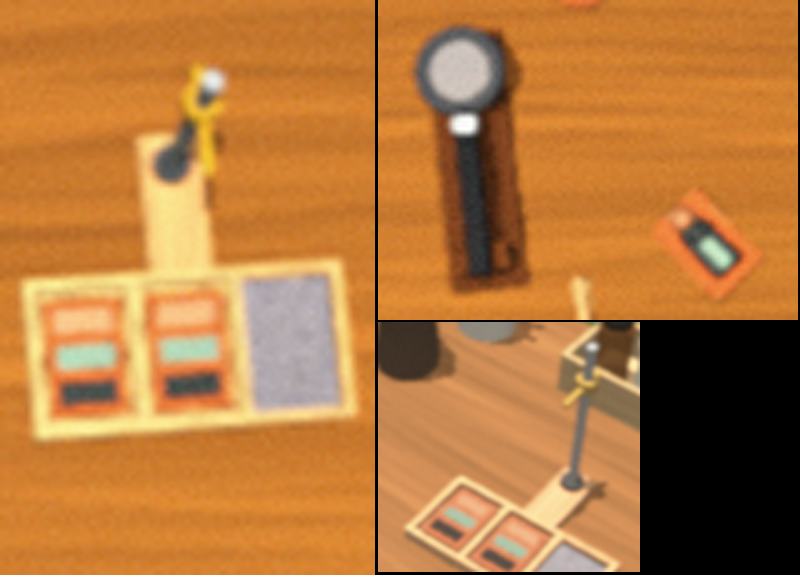

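Felt is in the -y compartment. The plaque's head points to image upper-left in the crop (head at (683,217) and robe end at (725,260)). The collar is at about (200,103) in the top crop and (583,388) in the side crop.

```bash
cat >> h.py <<'E'
def ray(s,u,v):
    n=cv2.undistortPoints(np.array([[[u,v]]],float),s['intrinsics'],np.array(s['dist'],float)).ravel()
    T=np.linalg.inv(s['world_to_cam']); return T[:3,3],T[:3,:3]@np.array([*n,1])
def plane(s,u,v,z):
    o,d=ray(s,u,v); return o+d*(z-o[2])/d[2]
def tri(a,b):
    (o1,d1),(o2,d2)=a,b; t=np.linalg.lstsq(np.stack([d1,-d2],1),o2-o1,rcond=None)[0]
    p,q=o1+d1*t[0],o2+d2*t[1]; return (p+q)/2,np.linalg.norm(p-q)
E
python3 - <<'E'
from h import *
s=load('top0');sd=load('side0')
A=lambda x,y,z:plane(s,300+x/5-.4,130+y/5-.4,z)
B=lambda x,y,z:plane(s,165+(x-378)/4-.4,170+y/4-.4,z)
C=[A(*c,.014)[:2] for c in((20,280),(345,260),(357,415),(37,440))]
print('tray',np.round(C,3),[np.linalg.norm(C[i]-C[i-1]).round(3) for i in range(4)],np.mean(C,0).round(3))
v=(C[0]+C[1]-C[2]-C[3]);print('yaw',np.degrees(np.arctan2(v[1],v[0])), np.degrees(np.arctan2(*(C[0]-C[1])[::-1]))-90)
F=[A(*c,.0065)[:2] for c in((245,280),(330,275),(340,405),(250,412))]
print('felt',np.round(F,3),np.mean(F,0))
print('postfoot',A(172,163,.005),'top',A(213,80,.19))
P=[B(*c,.008)[:2] for c in((695,190),(760,255),(718,298),(653,233))]
print('plq',np.round(P,3),np.mean(P,0),[np.linalg.norm(P[i]-P[i-1]).round(3) for i in range(4)])
v=P[0]+P[3]-P[1]-P[2];print(np.degrees(np.arctan2(v[1],v[0])),'head',B(683,217,.0145),'robe',B(716,252,.024))
print('lens',B(461,70,.044),'hend',B(481,275,.044))
u=(300+200/5,130+103/5);w=(300+205/2.5,180+66/2.5);print('collar',tri(ray(s,*u),ray(sd,*w)))
E
```

```text
tray [[ 0.642 -0.118]
 [ 0.649 -0.308]
 [ 0.557 -0.31 ]
 [ 0.548 -0.124]] [np.float64(0.094), np.float64(0.191), np.float64(0.091), np.float64(0.186)] [ 0.599 -0.215]
yaw 2.506413827348727 2.108579792180379
felt [[ 0.64  -0.25 ]
 [ 0.642 -0.3  ]
 [ 0.565 -0.302]
 [ 0.562 -0.249]] [ 0.60197925 -0.2750239 ]
postfoot [ 0.71138781 -0.21044913  0.005     ] top [ 0.70939464 -0.20947405  0.19      ]
plq [[0.555 0.057]
 [0.507 0.012]
 [0.477 0.042]
 [0.525 0.088]] [0.51622408 0.04994845] [np.float64(0.043), np.float64(0.066), np.float64(0.043), np.float64(0.066)]
43.53215369210469 head [0.53532685 0.06596988 0.0145    ] robe [0.50859258 0.04238933 0.024     ]
lens [0.64126139 0.22048981 0.044     ] hend [0.49470376 0.20653634 0.044     ]
collar (array([ 0.70941634, -0.20970041,  0.13738164]), np.float64(0.0028490433852040907))
```

```bash
cat >> h.py <<'E'
def go(target,yaw=None):
    "print shift mm / rotvec deg in tool axes to reach target, tool down, tool y at yaw deg (mod 180)"
    from plant import r
    st=r.get_state(); Q=R.from_quat(st['eef_rot']); M=Q.as_matrix()
    cur=np.degrees(np.arctan2(M[1,1],M[0,1])); 
    if yaw is None: yaw=cur
    d=(yaw-cur+90)%180-90; a=np.radians(cur+d); y=np.array([np.cos(a),np.sin(a),0]); z=np.array([0,0,-1])
    G=R.from_matrix(np.stack([np.cross(y,z),y,z],1))
    print('t',round(float(st['clock']),2),'cur yaw',cur.round(1),'shift',tool(target).round(1),'turn',np.degrees((Q.inv()*G).as_rotvec()).round(1),'open',st['opening'].round(3),'pos',st['tool_pos'].round(4),'q7',st['q'][6].round(2))
E
python3 -c "
from h import *
go([.45,.048,.2],133)"
```

```text
Traceback (most recent call last):
  File "h.py", line 36, in go
    print('t',round(float(st['clock']),2),'cur yaw',cur.round(1),'shift',tool(target).round(1),'turn',np.degrees((Q.inv()*G).as_rotvec()).round(1),'open',st['opening'].round(3),'pos',st['tool_pos'].round(4),'q7',st['q'][6].round(2))
                                                                                                                                                          ^^^^^^^^^^^^^^^^^^^
AttributeError: 'float' object has no attribute 'round'
```

```bash
sed -i "s/st\['opening'\].round(3)/np.round(st['opening'],3)/" h.py; python3 -c "
from h import *
go([.513,.047,.2],133)"
```

```text
t 0.1 cur yaw 69.5 shift [-464.  -400.7    8.5] turn [ -0.1  -0.  -63.5] open 0.998 pos [0.2188 0.5848 0.2078] q7 -0.22
```

>>> move_arm(motion=[[-46, -40, 0, 0, 0, -7, 0.45], [-92, -80, 1, 0, 0, -14, 0.45], [-139, -120, 2, 0, 0, -21, 0.45], [-185, -160, 3, 0, 0, -28, 0.45], [-232, -200, 4, 0, 0, -35, 0.45]])

```text
clock: 0.72
tool_pos: [0.3668, 0.3149, 0.2043]
eef_rot: [-0.128, 0.992, -0.0, -0.0]
contact_force: [1.2, -0.2, 0.0]
opening: 0.551
finger_force: 0.0
```

```bash
python3 -c "
from h import *
go([.513,.047,.2],133)"
```

```text
t 0.72 cur yaw 104.7 shift [ -73.2 -296.3    4.4] turn [ -0.   -0.  -28.3] open 0.551 pos [0.3668 0.3149 0.2043] q7 0.68
```

>>> move_arm(motion=[[-15, -59, 1, 0, 0, -6, 0.45], [-29, -118, 2, 0, 0, -12, 0.45], [-44, -178, 3, 0, 0, -18, 0.45], [-58, -237, 4, 0, 0, -24, 0.45], [-73, -296, 4, 0, 0, -28, 0.45]])

```text
clock: 1.35
tool_pos: [0.5114, 0.0465, 0.2003]
eef_rot: [-0.364, 0.932, 0.0, -0.0]
contact_force: [1.0, 0.6, 0.8]
opening: 0.551
finger_force: 0.0
```

```bash
python3 -c "
from h import *
s=snap('wrist','w1');s2=load('w1')
go([.513,.047,.05],133)
print(s['world_to_cam'].round(3).tolist())
cv2.imwrite('pics/w1.png',s['frame'][:,:,::-1])
p=cloud(s);m=(p[...,2]>.012)&(np.abs(p[...,0]-.515)<.05)&(np.abs(p[...,1]-.05)<.05)&(p[...,2]<.035);print(m.sum(),np.nanmedian(p[m],0))
m=(p[...,2]>.004)&(p[...,2]<.03)&(np.abs(p[...,0]-.515)<.05)&(np.abs(p[...,1]-.05)<.05)
q=p[m][:,:2].astype(np.float32);print(cv2.minAreaRect(q),np.percentile(q,[1,99],axis=0))
"
```

```text
t 1.4 cur yaw 131.9 shift [ -6.6  11.1 149.3] turn [-0.3 -0.2 -1.1] open 0.55 pos [0.5154 0.0354 0.1994] q7 1.66
[[-0.677, 0.736, 0.0, 0.312], [0.7, 0.643, 0.312, -0.427], [0.23, 0.211, -0.95, 0.256], [0.0, 0.0, 0.0, 1.0]]
1028 [0.51511222 0.045374   0.02322441]
((0.5154927968978882, 0.04593496024608612), (0.06931553781032562, 0.04603385552763939), 42.645057678222656) [[0.47966706 0.01062657]
 [0.5509192  0.08024111]]
```

View pics/w1.png

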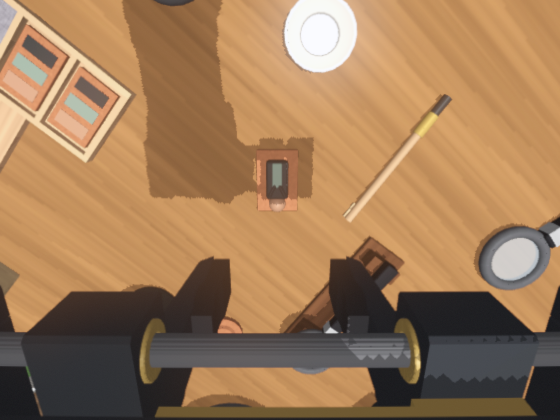

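The wrist view shows the plaque at (278,180) with its head at the bottom, near (278,205). The fitted rectangle is 69x46 mm, centred at (0.5155, 0.0459) with yaw 42.7°, which matches the given size. Now I descend.

>>> move_arm(motion=[[0, 0, 50, 0, 0, 0, 0.45], [0, 0, 100, 0, 0, 0, 0.45], [0, 0, 145, 0, 0, 0, 0.45], [0, 0, 145, 0, 0, 0, 0.45]])

```text
clock: 1.9
tool_pos: [0.5084, 0.0483, 0.0531]
eef_rot: [-0.363, 0.932, 0.0, -0.003]
contact_force: [-0.2, 0.2, 0.7]
opening: 0.55
finger_force: 0.0
```

```bash
python3 -c "
from h import *
go([.5126,.0432,.0105],132.7)
s=snap('wrist','w2');p=cloud(s)
m=(p[...,2]>.004)&(p[...,2]<.03)&(np.abs(p[...,0]-.515)<.06)&(np.abs(p[...,1]-.045)<.06)
q=p[m][:,:2].astype(np.float32);print(cv2.minAreaRect(q));go([.5126,.0432,.0105],132.7)
m&=p[...,2]>.02;print(cv2.minAreaRect(p[m][:,:2].astype(np.float32)))
"
```

```text
t 1.9 cur yaw 132.5 shift [ 0.  -6.7 42.6] turn [ 0.2 -0.3 -0.2] open 0.55 pos [0.5084 0.0483 0.0531] q7 1.45
((0.5159311294555664, 0.04634484648704529), (0.07039906084537506, 0.04618348553776741), 42.77629089355469)
t 1.95 cur yaw 132.5 shift [ 1.7 -5.9 44.5] turn [ 0.1 -0.1 -0.2] open 0.55 pos [0.51   0.0487 0.055 ] q7 1.45
((0.5180500745773315, 0.04805872589349747), (0.05574660003185272, 0.02386309951543808), 41.309844970703125)
```

>>> move_arm(motion=[[1, -6, 20, 0, 0, 0, 0.45], [1, -6, 35, 0, 0, 0, 0.45], [1, -6, 43, 0, 0, 0, 0.45], [1, -6, 43, 0, 0, 0, 0.45]])

```text
clock: 2.45
tool_pos: [0.5142, 0.0438, 0.0127]
eef_rot: [-0.363, 0.932, 0.0, -0.0]
contact_force: [-0.6, -0.5, -0.6]
opening: 0.549
finger_force: 0.0
```

```bash
python3 -c "
from h import *
go([.5130,.0436,.0105],132.7)"
```

```text
t 2.45 cur yaw 132.5 shift [1.  0.7 2.2] turn [ 0.  -0.  -0.2] open 0.549 pos [0.5142 0.0438 0.0127] q7 1.4
```

>>> move_arm(motion=[[1, 1, 1, 0, 0, 0, 0.6], [1, 1, 1, 0, 0, 0, 0.9], [1, 1, 1, 0, 0, 0, 0.9], [1, 1, 1, 0, 0, 0, 0.9], [1, 1, 1, 0, 0, 0, 0.9]], newtons=15)

```text
clock: 3.08
tool_pos: [0.5129, 0.0436, 0.0115]
eef_rot: [-0.362, 0.932, 0.0, 0.0]
contact_force: [0.2, -0.7, 0.1]
opening: 0.101
finger_force: 0.0
```

>>> move_arm(motion=[[0, 0, -10, 0, 0, 0, 0.9], [0, 0, -30, 0, 0, 0, 0.9], [0, 0, -60, 0, 0, 0, 0.9], [0, 0, -70, 0, 0, 0, 0.9]])

```text
clock: 3.58
tool_pos: [0.5138, 0.0437, 0.0833]
eef_rot: [-0.362, 0.932, -0.0, 0.001]
contact_force: [-0.5, 0.6, 0.4]
opening: 0.1
finger_force: 0.0
```

```bash
python3 -c "
from h import *
go([.597,-.275,.085],92.3)"
```

```text
t 3.58 cur yaw 132.5 shift [ 153.9 -291.3   -1.7] turn [-0.   0.2 40.2] open 0.1 pos [0.5138 0.0437 0.0833] q7 1.49
```

The fingers closed to 9 mm with no force, so they missed the robe. I'll look.

```bash
python3 -c "
from h import *
s=snap('wrist','w3');p=cloud(s)
m=(p[...,2]>.004)&(p[...,2]<.035)&(np.abs(p[...,0]-.515)<.06)&(np.abs(p[...,1]-.045)<.06)
q=p[m][:,:2].astype(np.float32);print(cv2.minAreaRect(q))
m&=p[...,2]>.02;print(m.sum(),cv2.minAreaRect(p[m][:,:2].astype(np.float32)),p[m][:,2].max())
p=cloud(snap('side','side1'))
from plant import r;print(r.get_state())
"
```

```text
((0.5156770348548889, 0.04626936465501785), (0.06971409916877747, 0.04615568369626999), 42.6014289855957)
1915 ((0.5183113813400269, 0.048305660486221313), (0.05674632638692856, 0.023779861629009247), 43.28288269042969) 0.026437529018772082
{'clock': 3.675, 'q': array([ 0.08959075,  0.77857305, -0.43528755,  1.99612266,  0.65726696,
        0.50603316,  1.48890554]), 'qd': array([-0.01490233,  0.03391842,  0.02138207,  0.01369649,  0.012351  ,
       -0.01627074, -0.01109228]), 'joint_torque': array([  0.26749447, -48.77974749,  -4.26569045,  -7.65931964,
        -0.07804894,   0.22139199,   0.08307989]), 'tool_pos': array([0.51354567, 0.04350084, 0.08248741]), 'eef_rot': array([-3.62224751e-01,  9.32090137e-01, -1.60735679e-04,  1.08684994e-03]), 'contact_force': array([-0.22579167, -0.50882232, -0.24129378]), 'moment': array([ 0.0844579 ,  0.04061912, -0.05140966]), 'finger_force': 0.0, 'opening': 0.09671043947129158}
```

View pics/w3.png

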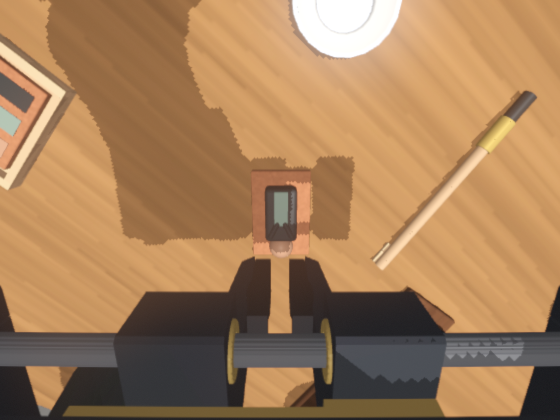

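```bash
python3 -c "
from h import *
s=load('w3');p=cloud(s)
for u,v in((247,268),(255,265),(262,270),(262,290),(258,325),(300,270),(303,290),(280,280),(280,245),(281,212)): print(u,v,p[v,u].round(3))
P=lambda x:cv2.projectPoints(np.array([x],float),cv2.Rodrigues(s['world_to_cam'][:3,:3])[0],s['world_to_cam'][:3,3],s['intrinsics'],np.array(s['dist'],float))[0].ravel().round(1)
print(P([.5137,.0436,.083]),P([.5137,.0436,.102]))
sd=load('side1');q=cloud(sd)
P2=lambda x:cv2.projectPoints(np.array([x],float),cv2.Rodrigues(sd['world_to_cam'][:3,:3])[0],sd['world_to_cam'][:3,3],sd['intrinsics'],np.array(sd['dist'],float))[0].ravel()
u,v=P2([.5137,.0436,.083]);print(u,v);u,v=int(u),int(v)
c=sd['frame'][v-50:v+50,u-60:u+60];cv2.imwrite('pics/c2.png',cv2.resize(c,None,fx=5,fy=5,interpolation=cv2.INTER_CUBIC)[:,:,::-1])
"
```

```text
247 268 [0.515 0.025 0.125]
255 265 [0.514 0.028 0.12 ]
262 270 [0.512 0.031 0.125]
262 290 [0.511 0.032 0.142]
258 325 [0.515 0.034 0.157]
300 270 [0.5   0.044 0.124]
303 290 [0.5   0.044 0.142]
280 280 [ 0.564  0.09  -0.002]
280 245 [0.531 0.059 0.023]
281 212 [0.51  0.042 0.024]
[279.8 250.7] [279.7 266.2]
249.7650852431919 217.16736891885424
```

View pics/c2.png

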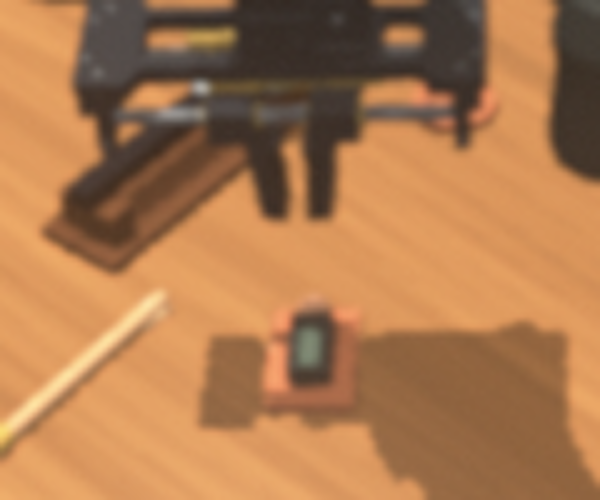

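```bash
python3 -c "
from h import *
s=load('w3');p=cloud(s)
m=(p[...,2]>.05)
w=np.argwhere(m[:, 235:330]);print(w[:,0].min())
for v in range(250,272,3): print(v,[ (u,p[v,u].round(3).tolist()) for u in (243,252,260,300,310) if p[v,u,2]>.04])
q=cloud(load('side1'))
m=(q[...,2]>.05)&(np.abs(q[...,0]-.5137)<.05)&(np.abs(q[...,1]-.0436)<.05)
z=q[m];print(np.percentile(z[:,2],[0,1,3,5,10]));k=z[z[:,2]<np.percentile(z[:,2],10)];print(k[:12].round(3),k.mean(0))
"
```

```text
256
250 []
253 []
256 []
259 [(252, [0.514, 0.026, 0.117]), (260, [0.513, 0.03, 0.114]), (300, [0.5, 0.044, 0.114]), (310, [0.496, 0.046, 0.116])]
262 [(243, [0.517, 0.023, 0.12]), (252, [0.514, 0.026, 0.12]), (260, [0.512, 0.03, 0.117]), (300, [0.5, 0.044, 0.117]), (310, [0.496, 0.046, 0.12])]
265 [(243, [0.517, 0.024, 0.123]), (252, [0.514, 0.027, 0.122]), (260, [0.513, 0.03, 0.119]), (300, [0.5, 0.044, 0.12]), (310, [0.496, 0.046, 0.122])]
268 [(243, [0.516, 0.024, 0.125]), (252, [0.514, 0.027, 0.125]), (260, [0.512, 0.03, 0.123]), (300, [0.5, 0.044, 0.122]), (310, [0.496, 0.046, 0.126])]
271 [(243, [0.516, 0.024, 0.128]), (252, [0.514, 0.027, 0.128]), (260, [0.512, 0.03, 0.126]), (300, [0.5, 0.044, 0.125]), (310, [0.496, 0.046, 0.128])]
[0.11230312 0.12664489 0.14356007 0.15908896 0.1959131 ]
[[0.496 0.091 0.196]
 [0.497 0.089 0.196]
 [0.5   0.086 0.195]
 [0.557 0.023 0.194]
 [0.56  0.022 0.193]
 [0.561 0.02  0.194]
 [0.562 0.017 0.194]
 [0.53  0.012 0.196]
 [0.499 0.047 0.192]
 [0.527 0.009 0.196]
 [0.499 0.047 0.19 ]
 [0.512 0.059 0.176]] [0.50050823 0.03259443 0.16218894]
```

Both cameras put the fingertips at z≈0.113 while tool_pos says 0.083. The real tips are therefore about 30 mm above the reported TCP, although xy agrees. I'll reopen, descend partway and check.

>>> move_arm(motion=[[0, 0, 0, 0, 0, 0, 0.45], [0, 0, 25, 0, 0, 0, 0.45], [0, 0, 55, 0, 0, 0, 0.45], [0, 0, 72, 0, 0, 0, 0.45], [0, 0, 72, 0, 0, 0, 0.45]])

```text
clock: 4.3
tool_pos: [0.5112, 0.0435, 0.0077]
eef_rot: [-0.363, 0.932, 0.0, -0.002]
contact_force: [-0.3, -0.9, 0.1]
opening: 0.55
finger_force: 0.0
```

```bash
cat >> h.py <<'E'
def tips(tag,name='wrist'):
    from plant import r
    s=snap(name,tag);st=r.get_state();p=cloud(s)
    M=R.from_quat(st['eef_rot']).as_matrix(); l=(p-st['tool_pos'])@M
    m=(np.abs(l[...,0])<.014)&(np.abs(l[...,1])<.06)&(l[...,2]<.02)&(l[...,2]>-.07)&(p[...,2]>.027)
    k=l[m];
    if len(k): 
        t=k[:,2].max();print(tag,'tip behind TCP mm',np.round(-np.percentile(k[:,2],[100,99.5,99])*1000,1),'y range',[k[k[:,1]<0,1].max(),k[k[:,1]>0,1].min()])
    return p
E
python3 -c "
from h import *
tips('w4');tips('s4','side');go([.513,.0436,-.019],132.7)"
```

```text
w4 tip behind TCP mm [28.1 29.3 29.7] y range [np.float64(-0.02382896849786973), np.float64(0.02406604008905949)]
s4 tip behind TCP mm [17.8 18.  18.1] y range [np.float64(-0.00047377157093177294), np.float64(0.00045981068097300114)]
t 4.4 cur yaw 132.5 shift [-0.3 -0.4 28.3] turn [ 0.  -0.  -0.2] open 0.548 pos [0.5125 0.0437 0.0093] q7 1.39
```

The wrist view gives the tips 28.5 mm behind the TCP. I go down 25 mm, so the tips end at z≈0.012.

>>> move_arm(motion=[[0, 0, 12, 0, 0, 0, 0.45], [0, 0, 20, 0, 0, 0, 0.45], [0, 0, 25, 0, 0, 0, 0.45], [0, 0, 25, 0, 0, 0, 0.45]])

```text
clock: 4.9
tool_pos: [0.5126, 0.0435, -0.0159]
eef_rot: [-0.363, 0.932, 0.0, -0.0]
contact_force: [-0.4, 0.4, -1.0]
opening: 0.55
finger_force: 0.0
```

```bash
python3 -c "
from h import *
from plant import r
go([.513,.0436,-.0165],132.7);print(r.get_state()['contact_force'])"
```

```text
t 4.9 cur yaw 132.5 shift [-0.4 -0.2  0.6] turn [ 0.  -0.  -0.2] open 0.55 pos [ 0.5126  0.0435 -0.0159] q7 1.35
[-0.40322276  0.3696842  -1.03763493]
```

>>> move_arm(motion=[[0, 0, 0, 0, 0, 0, 0.8], [0, 0, 0, 0, 0, 0, 0.9], [0, 0, 0, 0, 0, 0, 0.9], [0, 0, 0, 0, 0, 0, 0.9]], newtons=15)

```text
clock: 5.4
tool_pos: [0.513, 0.0436, -0.0153]
eef_rot: [-0.362, 0.932, -0.0, 0.0]
contact_force: [0.3, -1.2, 1.5]
opening: 0.277
finger_force: 15.0
```

Gripped at 24 mm with 15 N. Lifting now.

>>> move_arm(motion=[[0, 0, -5, 0, 0, 0, 0.9], [0, 0, -20, 0, 0, 0, 0.9], [0, 0, -45, 0, 0, 0, 0.9], [0, 0, -75, 0, 0, 0, 0.9], [0, 0, -80, 0, 0, 0, 0.9]])

```text
clock: 6.02
tool_pos: [0.5139, 0.0436, 0.0661]
eef_rot: [-0.362, 0.932, -0.0, 0.002]
contact_force: [-0.2, 0.2, -1.6]
opening: 0.271
finger_force: 15.0
```

```bash
python3 -c "
from h import *
s=snap('wrist','w5');p=cloud(s)
go([.597,-.275,.065],92.3)
m=(p[...,2]>.05)&(p[...,2]<.1)&(np.abs(p[...,0]-.515)<.06)&(np.abs(p[...,1]-.045)<.06)
print(p[m][:,2].min(),cv2.minAreaRect(p[m][:,:2].astype(np.float32)))
"
```

```text
t 6.08 cur yaw 132.5 shift [ 153.5 -291.3    0.7] turn [-0.   0.1 40.2] open 0.269 pos [0.5135 0.0435 0.0656] q7 1.46
0.0808339945354041 ((0.5170361995697021, 0.04564785212278366), (0.06993283331394196, 0.04835724085569382), 42.154449462890625)
```

>>> move_arm(motion=[[25, -47, 0, 0, 0, 6.5, 0.9], [50, -94, 0, 0, 0, 13, 0.9], [75, -142, 0, 0, 0, 20, 0.9], [100, -190, 0, 0, 0, 26, 0.9], [125, -237, 0, 0, 0, 33, 0.9]])

```text
clock: 6.7
tool_pos: [0.5802, -0.2173, 0.063]
eef_rot: [-0.081, 0.997, 0.0, -0.001]
contact_force: [0.1, 0.3, -0.4]
opening: 0.272
finger_force: 15.0
```

>>> move_arm(motion=[[25, -27, 0, 0, 0, 4, 0.9], [50, -40, 0, 0, 0, 7, 0.9], [50, -40, 0, 0, 0, 7, 0.9]])

```text
clock: 7.08
tool_pos: [0.5347, -0.2657, 0.0629]
eef_rot: [-0.02, 1.0, -0.0, -0.002]
contact_force: [0.4, 0.6, -1.1]
opening: 0.269
finger_force: 15.0
```

```bash
python3 -c "
from h import *
go([.5975,-.275,.065],92.3)
s=snap('wrist','w6');p=cloud(s)
go([.5975,-.275,.065],92.3)
"
```

```text
t 7.08 cur yaw 92.3 shift [-62.3 -11.8  -2.4] turn [-0.1 -0.3  0. ] open 0.269 pos [ 0.5347 -0.2657  0.0629] q7 1.54
t 7.12 cur yaw 92.5 shift [-59.8 -14.   -1.7] turn [ 0.  -0.1  0.2] open 0.268 pos [ 0.5371 -0.2636  0.0634] q7 1.54
```

View pics/w6.png

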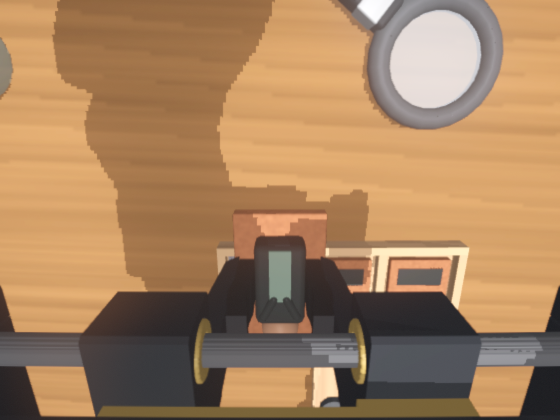

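The plaque is held level with its head towards the post (bottom of image). The tray's near edge runs from about (218,245) to (467,243). The arm still needs to go about 60 mm along -x tool.

```bash
python3 -c "
from h import *
s=load('w6')
a=plane(s,218,244,.014);b=plane(s,467,241,.014);print(a,b,np.linalg.norm(a-b),np.degrees(np.arctan2(b[1]-a[1],b[0]-a[0]))-90)
y=(b-a)/np.linalg.norm(b-a);x=np.array([y[1],-y[0],0]);c=(a+b)/2+.046*x;print('tray',c,'felt',c-.060*y)
p=cloud(s);m=(p[...,2]>.05)&(p[...,2]<.1)&(np.abs(p[...,0]-.535)<.06)&(np.abs(p[...,1]+.265)<.06)
print('plaque x front edge',p[215,[245,280,318]].round(4))
"
```

```text
[ 0.55374864 -0.31060793  0.014     ] [ 0.54427984 -0.12912437  0.014     ] 0.18173041371132376 2.9866635514433284
tray [ 0.59495176 -0.21746939  0.014     ] felt [ 0.59807797 -0.27738789  0.014     ]
plaque x front edge [[ 0.5065 -0.2842  0.0848]
 [ 0.5053 -0.2672  0.0863]
 [ 0.5045 -0.249   0.0865]]
```

>>> move_arm(motion=[[-30, -7, 0, 0, 0, 0, 0.9], [-55, -12, 0, 0, 0, 0, 0.9], [-61, -13, 0, 0, 0, 0, 0.9], [-61, -13, 0, 0, 0, 0, 0.9]])

```text
clock: 7.62
tool_pos: [0.5996, -0.2722, 0.0639]
eef_rot: [-0.023, 1.0, 0.0, -0.0]
contact_force: [0.2, 0.3, -0.8]
opening: 0.27
finger_force: 15.0
```

```bash
python3 -c "
from h import *
go([.5975,-.275,-.010],92.3)"
```

```text
t 7.62 cur yaw 92.6 shift [ 2.1 -2.7 73.9] turn [ 0.1 -0.   0.3] open 0.27 pos [ 0.5996 -0.2722  0.0639] q7 1.58
```

>>> move_arm(motion=[[3, -4, 20, 0, 0, 0, 0.9], [3, -4, 40, 0, 0, 0, 0.9], [3, -4, 50, 0, 0, 0, 0.9], [3, -4, 50, 0, 0, 0, 0.9]])

```text
clock: 8.12
tool_pos: [0.5957, -0.2773, 0.013]
eef_rot: [-0.022, 1.0, 0.001, -0.001]
contact_force: [0.5, 0.1, 0.1]
opening: 0.274
finger_force: 15.0
```

```bash
python3 -c "
from h import *
s=snap('wrist','w7');p=cloud(s);go([.5965,-.2763,-.0095],92.3)
f=s['frame'];cv2.imwrite('pics/w7.png',cv2.resize(f[150:370,130:480],None,fx=2.28,fy=2.28,interpolation=cv2.INTER_CUBIC)[:,:,::-1])
m=(p[...,2]>.026)&(p[...,2]<.042)&(np.abs(p[...,0]-.6)<.05)&(np.abs(p[...,1]+.275)<.035);q=p[m];print(q.min(0),q.max(0),cv2.minAreaRect(q[:,:2].astype(np.float32)))
"
```

```text
t 8.18 cur yaw 92.5 shift [-0.   1.2 23.4] turn [ 0.  -0.   0.2] open 0.27 pos [ 0.5965 -0.2775  0.0139] q7 1.56
[ 0.56413616 -0.30203411  0.02770806] [ 0.63505285 -0.25531244  0.04197506] ((0.599901020526886, -0.2777423858642578), (0.06994489580392838, 0.04599795117974281), 2.598032236099243)
```

View pics/w7.png

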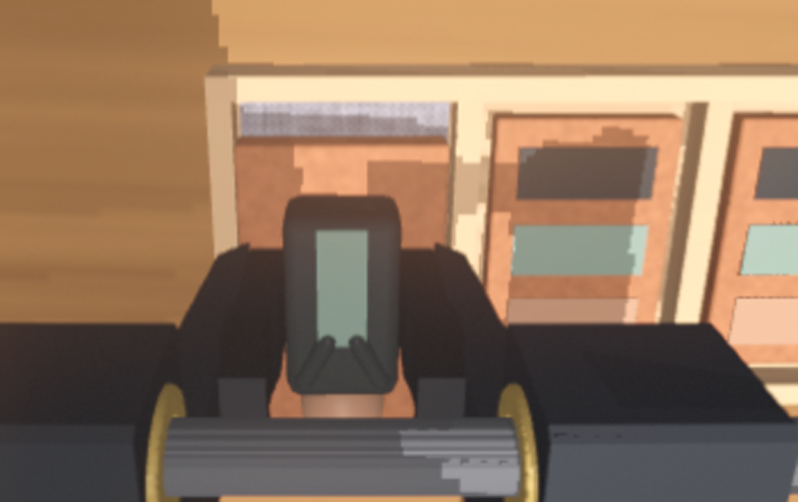

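The compartment's inner near edge runs from (237,102) to (452,102) in the crop, and the plaque hovers over it.

```bash
python3 -c "
from h import *
s=load('w7');g=lambda x,y:plane(s,130+x/2.28,150+y/2.28,.014)[:2]
a,b=g(237,103),g(453,102);print(a,b,np.linalg.norm(a-b),np.degrees(np.arctan2(*(b-a)[::-1]))-90)
c=(a+b)/2;t=np.radians(2.5);print('felt',c+.04*np.array([np.cos(t),np.sin(t)]))
o,o2=g(208,75),g(212,245);print('outer',o,o2)
go([.5965,-.2763,-.0095],92.3)"
```

```text
[ 0.56355355 -0.30405436] [ 0.56112616 -0.25287829] 0.05123360439622111 2.715621593306494
felt [ 0.60230178 -0.27672155]
outer [ 0.55703161 -0.31085886] [ 0.60098716 -0.31034741]
t 8.18 cur yaw 92.5 shift [-0.   1.2 23.4] turn [ 0.  -0.   0.2] open 0.27 pos [ 0.5965 -0.2775  0.0139] q7 1.56
```

>>> move_arm(motion=[[-1.5, 1, 8, 0, 0, 0, 0.9], [-1.5, 1, 15, 0, 0, 0, 0.9], [-1.5, 1, 20, 0, 0, 0, 0.9], [-1.5, 1, 22, 0, 0, 0, 0.9], [-1.5, 1, 22, 0, 0, 0, 0.9]])

```text
clock: 8.8
tool_pos: [0.5982, -0.2767, -0.0076]
eef_rot: [-0.022, 1.0, 0.0, -0.0]
contact_force: [0.5, -0.1, -1.1]
opening: 0.268
finger_force: 15.0
```

```bash
python3 -c "
from h import *
go([.598,-.2763,-.009],92.3)"
```

```text
t 8.8 cur yaw 92.5 shift [0.1 0.4 1.4] turn [ 0.  -0.   0.2] open 0.268 pos [ 0.5982 -0.2767 -0.0076] q7 1.55
```

>>> move_arm(motion=[[0, 0, 1.5, 0, 0, 0, 0.9], [0, 0, 1.5, 0, 0, 0, 0.9], [0, 0, 1.5, 0, 0, 0, 0.6], [0, 0, 1.5, 0, 0, 0, 0.5], [0, 0, 1.5, 0, 0, 0, 0.5]])

```text
clock: 9.43
tool_pos: [0.5982, -0.2767, -0.009]
eef_rot: [-0.022, 1.0, 0.0, 0.0]
contact_force: [-0.1, -0.2, -0.4]
opening: 0.497
finger_force: 0.0
```

>>> move_arm(motion=[[0, 0, -15, 0, 0, 0, 0.5], [0, 0, -40, 0, 0, 0, 0.5], [0, 0, -95, 0, 0, 0, 0.5], [40, 0, -140, 0, 0, 0, 0.5], [60, 0, -150, 0, 0, 0, 0.5]])

```text
clock: 10.05
tool_pos: [0.5386, -0.2804, 0.1453]
eef_rot: [-0.022, 1.0, -0.002, 0.002]
contact_force: [-0.0, -1.3, -0.8]
opening: 0.498
finger_force: 0.0
```

```bash
python3 -c "
from h import *
s=snap('wrist','w8');p=cloud(s)
m=(p[...,2]>.0175)&(p[...,2]<.042)&(np.abs(p[...,0]-.6)<.05)&(np.abs(p[...,1]+.276)<.03);print('robe',cv2.minAreaRect(p[m][:,:2].astype(np.float32)),p[m][:,2].max())
go([.6,-.276,.15])
print(s['frame'].shape)
"
```

```text
robe ((0.6055392026901245, -0.27730268239974976), (0.05653861165046692, 0.023590141907334328), 2.5503244400024414) 0.032952680546727176
t 10.1 cur yaw 92.4 shift [-64.6   2.4  -5. ] turn [-0.2  0.   0. ] open 0.498 pos [ 0.5355 -0.2811  0.145 ] q7 1.63
(420, 560, 3)
```

View pics/w8.png

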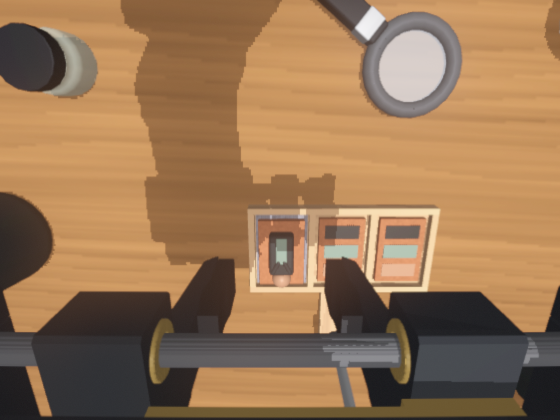

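The plaque lies in the felt compartment around (281,252) with its head to the post side. It is flat, about (0.602,-0.277), and released. Now the loupe.

```bash
python3 -c "
from h import *
go([.53,.2134,.14],95.4)"
```

```text
t 10.1 cur yaw 92.4 shift [-15.1 494.3   3.3] turn [-0.2  0.  -3. ] open 0.498 pos [ 0.5355 -0.2811  0.145 ] q7 1.63
```

>>> move_arm(motion=[[0, 62, 0, 0, 0, 0, 0.5], [0, 124, 0, 0, 0, 0, 0.5], [0, 186, 0, 0, 0, 0, 0.5], [0, 248, 0, 0, 0, 0, 0.5], [0, 310, 0, 0, 0, 0, 0.5]])

```text
clock: 10.72
tool_pos: [0.5252, 0.0328, 0.1414]
eef_rot: [-0.022, 1.0, 0.0, 0.001]
contact_force: [1.0, -0.3, -0.0]
opening: 0.498
finger_force: 0.0
```

>>> move_arm(motion=[[0, 62, 0, 0, 0, -1, 0.5], [0, 124, 0, 0, 0, -2, 0.5], [0, 170, 0, 0, 0, -3, 0.5], [0, 184, 0, 0, 0, -3, 0.5], [0, 184, 0, 0, 0, -3, 0.5]])

```text
clock: 11.35
tool_pos: [0.5168, 0.2145, 0.141]
eef_rot: [-0.049, 0.999, -0.0, 0.0]
contact_force: [0.1, -0.9, -0.0]
opening: 0.501
finger_force: 0.0
```

```bash
python3 -c "
from h import *
go([.5665,.2134,.08],95.4)
s=snap('wrist','w9');p=cloud(s)
m=(p[...,2]>.036)&(p[...,2]<.055)&(p[...,0]>.47)&(p[...,0]<.69)&(p[...,1]>.15)&(p[...,1]<.28);q=p[m]
print(m.sum(),q.min(0),q.max(0))
h=q[(q[:,0]<.585)];print('handle',cv2.minAreaRect(h[:,:2].astype(np.float32)),np.median(h[:,2]))
for x in (.50,.52,.54,.56,.58): 
  k=q[abs(q[:,0]-x)<.004]; print(x,len(k),k[:,1].min() if len(k) else 0,k[:,1].max() if len(k) else 0)
"
```

```text
t 11.35 cur yaw 95.6 shift [-49.4  -5.9  61. ] turn [-0.   0.   0.2] open 0.501 pos [0.5168 0.2145 0.141 ] q7 0.84
4412 [0.49367989 0.18654407 0.03601971] [0.65599224 0.25178864 0.04557091]
handle ((0.5398953557014465, 0.20861828327178955), (0.091777004301548, 0.01601129025220871), 5.847167491912842) 0.043394401442216346
0.5 180 0.19638703762442866 0.21214517646464714
0.52 170 0.19874709835554794 0.21489367667209944
0.54 159 0.20032296109443282 0.21685985891199977
0.56 145 0.20288927054607359 0.21868833784592498
0.58 140 0.20446918400776257 0.22071757666471317
```

```bash
python3 -c "
from h import *
go([.567,.2115,-.0085],95.8)"
```

```text
t 11.4 cur yaw 95.4 shift [-49.7  -5.6 149.4] turn [-0.1 -0.  -0.4] open 0.501 pos [0.517  0.2126 0.1409] q7 0.84
```

>>> move_arm(motion=[[-25, -4, 0, 0, 0, 0, 0.5], [-50, -8, 35, 0, 0, 0, 0.5], [-50, -8, 70, 0, 0, 0, 0.5], [-50, -8, 100, 0, 0, 0, 0.5], [-50, -8, 100, 0, 0, 0, 0.5]])

```text
clock: 12.02
tool_pos: [0.5661, 0.2071, 0.039]
eef_rot: [-0.046, 0.999, -0.002, -0.002]
contact_force: [-0.0, 0.2, 0.6]
opening: 0.5
finger_force: 0.0
```

```bash
python3 -c "
from h import *
go([.567,.2115,-.0085],95.8)"
```

```text
t 12.03 cur yaw 95.3 shift [-1.6  4.5 47.5] turn [-0.2 -0.3 -0.5] open 0.5 pos [0.5661 0.2071 0.039 ] q7 0.84
```

>>> move_arm(motion=[[-1, 4, 15, 0, 0, -0.5, 0.5], [-1, 4, 30, 0, 0, -0.5, 0.5], [-1, 4, 42, 0, 0, -0.5, 0.5], [-1, 4, 46, 0, 0, -0.5, 0.5], [-1, 4, 46, 0, 0, -0.5, 0.5]])

```text
clock: 12.65
tool_pos: [0.5677, 0.2151, -0.0052]
eef_rot: [-0.052, 0.999, -0.0, -0.0]
contact_force: [0.2, 0.2, 0.5]
opening: 0.497
finger_force: 0.0
```

```bash
python3 -c "
from h import *
go([.567,.2115,-.0085],95.8);tips('w10')"
```

```text
t 12.65 cur yaw 96.0 shift [ 1.1 -3.5  3.3] turn [-0.  -0.   0.2] open 0.497 pos [ 0.5677  0.2151 -0.0052] q7 0.82
w10 tip behind TCP mm [31.9 32.3 32.7] y range [np.float64(-5.844550706993403e-05), np.float64(0.0003513312833475717)]
```

>>> move_arm(motion=[[0, -3, 3, 0, 0, 0, 0.5], [0, -3, 3, 0, 0, 0, 0.5], [0, -3, 3, 0, 0, 0, 0.9], [0, -3, 3, 0, 0, 0, 0.95], [0, -3, 3, 0, 0, 0, 0.95]], newtons=25)

```text
clock: 13.32
tool_pos: [0.5682, 0.2122, -0.0079]
eef_rot: [-0.052, 0.999, 0.0, 0.0]
contact_force: [-0.4, -0.9, -0.1]
opening: 0.184
finger_force: 0.5
```

>>> move_arm(motion=[[0, -3, 3, 0, 0, 0, 0.95], [0, -3, 3, 0, 0, 0, 0.95]], newtons=30)

```text
clock: 13.58
tool_pos: [0.5683, 0.2124, -0.008]
eef_rot: [-0.053, 0.999, 0.002, 0.001]
contact_force: [-6.2, 2.3, 21.2]
opening: 0.181
finger_force: 30.0
```

Gripped, but my second call repeated the offset, so the arm is pressing down. I undo it and lift.

>>> move_arm(motion=[[0, 3, -3, 0, 0, 0, 0.95], [0, 3, -6, 0, 0, 0, 0.95], [0, 3, -14, 0, 0, 0, 0.95], [0, 3, -25, 0, 0, 0, 0.95], [0, 3, -40, 0, 0, 0, 0.95]])

```text
clock: 14.2
tool_pos: [0.5681, 0.2119, 0.0297]
eef_rot: [-0.052, 0.999, -0.0, -0.0]
contact_force: [0.2, -0.1, -0.6]
opening: 0.174
finger_force: 30.0
```

>>> move_arm(motion=[[0, 0, -30, 0, 0, 0, 0.95], [0, 0, -65, 0, 0, 0, 0.95], [0, 0, -90, 0, 0, 0, 0.95], [0, 0, -95, 0, 0, 0, 0.95], [0, 0, -95, 0, 0, 0, 0.95]])

```text
clock: 14.82
tool_pos: [0.5681, 0.2118, 0.1241]
eef_rot: [-0.052, 0.999, -0.0, 0.0]
contact_force: [0.3, -0.1, -2.6]
opening: 0.177
finger_force: 30.0
```

```bash
cat >> h.py <<'E'
def loupe(tag,name,thr=.05):
    from plant import r
    s=snap(name,tag);st=r.get_state();p=cloud(s)
    M=R.from_quat(st['eef_rot']).as_matrix();l=(p-st['tool_pos'])@M
    m=(l[...,0]<-.03)&(l[...,0]>-.125)&(np.abs(l[...,1])<.05)&(np.abs(p[...,2]-st['tool_pos'][2]-.045)<.02)
    q=p[m]; c=np.linalg.lstsq(np.c_[q[:,:2],np.ones(len(q))],q[:,2],rcond=None)[0]
    print(tag,len(q),'zmed',np.median(q[:,2]),'slope',c[:2],'box',cv2.minAreaRect(q[:,:2].astype(np.float32)),'tool',st['tool_pos'])
    return s,p,m
E
python3 -c "
from h import *
go([.526,-.28,.1],92)
loupe('w11','wrist');loupe('t11','top');loupe('s11','side')
"
```

```text
t 14.82 cur yaw 96.0 shift [  93.2 -484.8   24.1] turn [-0.  0.  4.] open 0.177 pos [0.5681 0.2118 0.1241] q7 0.9
w11 3339 zmed 0.17220164214873462 slope [-0.16981763 -0.01910324] box ((0.6183480024337769, 0.21615193784236908), (0.031901367008686066, 0.04673787206411362), 7.936925888061523) tool [0.56760876 0.2116418  0.12332914]
t11 217 zmed 0.17263074046270055 slope [ 0.06707851 -0.069626  ] box ((0.6532909274101257, 0.20965903997421265), (0.06316576898097992, 0.03073285147547722), 41.076080322265625) tool [0.56743638 0.21161122 0.12300709]
s11 5 zmed 0.168897382705676 slope [ 8.1100082  -5.14884548] box ((0.6040458083152771, 0.21196581423282623), (0.01615092158317566, 0.0009262761450372636), 52.14643478393555) tool [0.56739742 0.21165057 0.12285251]
```

```bash
python3 - <<'E'
from h import *
for t in('side0','top0','side1'):
    s=load(t);p=cloud(s);hsv=cv2.cvtColor(s['frame'],cv2.COLOR_RGB2HSV)
    reg=(p[...,0]>.65)&(p[...,0]<.73)&(np.abs(p[...,1]+.21)<.02)&(p[...,2]>.08)&(p[...,2]<.2)
    q=p[reg];i=np.argsort(q[:,0]);print(t,len(q))
    print(np.c_[np.argwhere(reg)[i][:,::-1],(q[i]*1000).round(),hsv[reg][i]].astype(int)[:45:1].tolist() if t!='side1' else '')
E
```

```text
side0 226
[[374, 213, 668, -213, 146, 16, 148, 195], [375, 214, 669, -215, 144, 15, 148, 189], [375, 213, 670, -214, 146, 18, 152, 195], [375, 212, 671, -214, 148, 20, 148, 227], [376, 213, 671, -216, 146, 18, 149, 193], [374, 212, 672, -211, 145, 17, 150, 216], [376, 212, 672, -216, 148, 19, 150, 222], [375, 211, 675, -211, 146, 19, 147, 232], [377, 212, 677, -215, 145, 18, 150, 201], [376, 211, 677, -212, 146, 21, 148, 235], [377, 211, 679, -214, 146, 20, 150, 225], [376, 210, 679, -211, 147, 19, 146, 232], [377, 210, 681, -212, 146, 20, 147, 234], [378, 211, 681, -215, 144, 18, 149, 200], [377, 209, 682, -211, 148, 19, 144, 226], [378, 210, 684, -213, 145, 19, 149, 224], [379, 210, 684, -216, 146, 19, 144, 191], [378, 209, 685, -212, 147, 20, 146, 232], [378, 208, 686, -212, 149, 19, 145, 222], [379, 208, 687, -213, 149, 20, 147, 230], [379, 209, 687, -214, 146, 20, 148, 221], [380, 209, 688, -216, 147, 19, 139, 181], [379, 207, 690, -211, 149, 20, 148, 217], [381, 208, 692, -216, 147, 20, 148, 181], [380, 208, 694, -212, 144, 20, 149, 221], [380, 207, 694, -212, 147, 20, 149, 227
[... 1993 characters left out ...]
52, 702, -208, 156, 21, 192, 229], [338, 152, 702, -203, 154, 21, 204, 233], [342, 153, 702, -215, 142, 20, 211, 213], [337, 152, 703, -200, 153, 20, 207, 203], [339, 152, 703, -206, 153, 21, 194, 235], [341, 152, 703, -211, 152, 22, 193, 231], [342, 152, 703, -214, 151, 22, 198, 234], [337, 156, 704, -206, 106, 160, 10, 78], [341, 149, 704, -208, 178, 20, 17, 91], [337, 157, 704, -208, 94, 11, 24, 86], [338, 155, 704, -208, 115, 18, 102, 103], [337, 155, 705, -205, 113, 17, 60, 81], [341, 148, 705, -207, 184, 0, 0, 126], [337, 158, 705, -210, 80, 14, 65, 94], [342, 151, 705, -214, 154, 21, 187, 226], [340, 150, 705, -207, 164, 19, 86, 115], [338, 156, 705, -210, 102, 14, 94, 100]]
side1 226
```

The bar and collar give a pointer height of about 0.1455. Carrying the loupe over now.

>>> move_arm(motion=[[15, -25, 0, 0, 0, 0, 0.95], [30, -70, 0, 0, 0, 0, 0.95], [45, -120, 0, 0, 0, 1, 0.95], [55, -170, 0, 0, 0, 2, 0.95], [65, -220, 0, 0, 0, 2, 0.95]])

```text
clock: 15.6
tool_pos: [0.5258, -0.015, 0.1232]
eef_rot: [-0.035, 0.999, 0.0, -0.001]
contact_force: [0.3, -0.8, -1.4]
opening: 0.177
finger_force: 30.0
```

```bash
python3 -c "
from h import *
go([.528,-.28,.1005],92)"
```

```text
t 15.6 cur yaw 94.0 shift [  16.4 -264.5   22.7] turn [ 0.  -0.1  2. ] open 0.177 pos [ 0.5258 -0.015   0.1232] q7 1.14
```

>>> move_arm(motion=[[5, -45, 0, 0, 0, 0.5, 0.95], [10, -100, 0, 0, 0, 1, 0.95], [13, -155, 0, 0, 0, 1.5, 0.95], [16, -205, 0, 0, 0, 2, 0.95], [16, -245, 0, 0, 0, 2, 0.95]])

```text
clock: 16.23
tool_pos: [0.5265, -0.2616, 0.1229]
eef_rot: [-0.016, 1.0, 0.0, -0.001]
contact_force: [-0.3, -0.1, -1.2]
opening: 0.177
finger_force: 30.0
```

```bash
python3 -c "
from h import *
go([.528,-.28,.1005],92)"
```

```text
t 16.23 cur yaw 91.9 shift [ -1.  -18.5  22.4] turn [ 0.  -0.1 -0.1] open 0.177 pos [ 0.5265 -0.2616  0.1229] q7 1.56
```

>>> move_arm(motion=[[-1, -14, 5, 0, 0, 0, 0.95], [-1, -18, 12, 0, 0, 0, 0.95], [-1, -18, 18, 0, 0, 0, 0.95], [-1, -18, 22, 0, 0, 0, 0.95], [-1, -18, 22, 0, 0, 0, 0.95]])

```text
clock: 16.85
tool_pos: [0.5293, -0.2756, 0.1017]
eef_rot: [-0.018, 1.0, 0.0, -0.0]
contact_force: [0.3, -0.1, -2.2]
opening: 0.178
finger_force: 30.0
```

```bash
python3 - <<'E'
from h import *
go([.528,-.28,.1005],92)
for n in('side','top'):
    s=snap(n,n+'12');p=cloud(s)
    m=(p[...,2]>.125)&(p[...,2]<.18)&(np.abs(p[...,0]-.602)<.05)&(np.abs(p[...,1]+.277)<.045)
    q=p[m];print(n,len(q),q.min(0).round(3),q.max(0).round(3))
    t=q[q[:,0]>.56];c=np.linalg.lstsq(np.c_[t[:,:2]-[.602,-.277],np.ones(len(t))],t[:,2],rcond=None)[0];print('plane',c,'circle',cv2.minEnclosingCircle(t[:,:2].astype(np.float32)))
    h=p[(p[...,2]>.11)&(p[...,2]<.18)&(p[...,0]<.51)&(p[...,0]>.44)&(np.abs(p[...,1]+.281)<.012)];print('handle end',len(h),np.percentile(h,[2,50,98],axis=0).round(3).tolist() if len(h) else '')
s=load('side12');f=s['frame']
P=lambda x:cv2.projectPoints(np.array([x],float),cv2.Rodrigues(s['world_to_cam'][:3,:3])[0],s['world_to_cam'][:3,3],s['intrinsics'],np.array(s['dist'],float))[0].ravel()
u,v=P([.58,-.27,.13]).astype(int);print(u,v)
c=f[max(v-75,0):v+75,max(u-95,0):u+95];cv2.imwrite('pics/c12.png',cv2.resize(c,None,fx=4,fy=4,interpolation=cv2.INTER_CUBIC)[:,:,::-1])
go([.528,-.28,.1005],92)
E
```

```text
t 16.85 cur yaw 92.1 shift [ 1.5 -4.4  1.2] turn [ 0.  -0.   0.1] open 0.178 pos [ 0.5293 -0.2756  0.1017] q7 1.57
side 22 [ 0.577 -0.299  0.145] [ 0.62  -0.286  0.154]
plane [ 0.14993571 -0.57293398  0.13993519] circle ((0.5982118844985962, -0.289215624332428), 0.021689485758543015)
handle end 234 [[0.454, -0.287, 0.143], [0.48, -0.281, 0.154], [0.509, -0.272, 0.157]]
top 360 [ 0.574 -0.292  0.142] [ 0.634 -0.237  0.159]
plane [0.02377699 0.04605286 0.14944173] circle ((0.6036258935928345, -0.26977166533470154), 0.033108294010162354)
handle end 104 [[0.455, -0.283, 0.149], [0.478, -0.276, 0.154], [0.506, -0.269, 0.159]]
371 250
t 16.95 cur yaw 92.1 shift [ 1.7 -3.7  1.6] turn [0.  0.  0.1] open 0.178 pos [ 0.5296 -0.2763  0.1022] q7 1.57
```

View pics/c12.png

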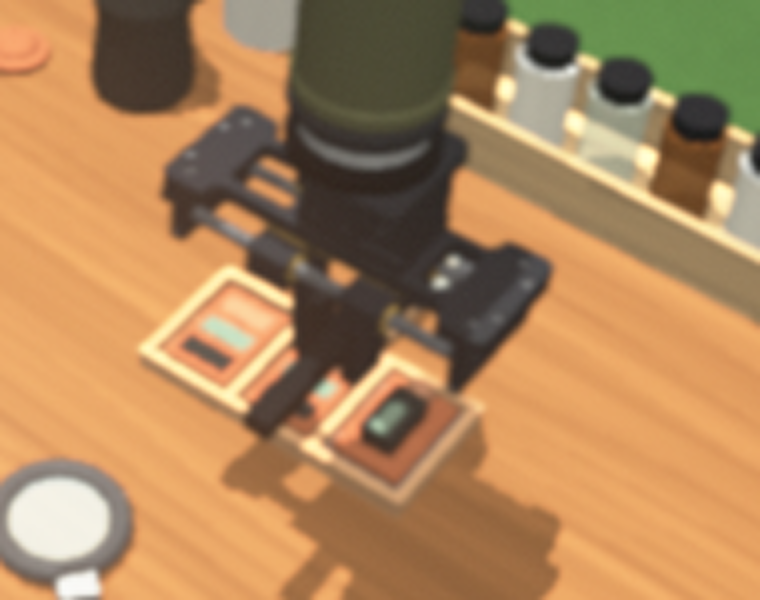

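The picture shows the loupe handle held level out of the gripper, the plaque flat in its compartment, and the lens hidden behind the gripper. I make a small correction and then check tilt from the wrist depth.

>>> move_arm(motion=[[1, -4, 1, 0, 0, 0, 0.95], [1, -4, 1, 0, 0, 0, 0.95], [1, -4, 1, 0, 0, 0, 0.95], [1, -4, 1, 0, 0, 0, 0.95], [1, -4, 1, 0, 0, 0, 0.95]])

```text
clock: 17.58
tool_pos: [0.5285, -0.2809, 0.101]
eef_rot: [-0.018, 1.0, 0.0, 0.0]
contact_force: [0.3, 0.2, -1.1]
opening: 0.18
finger_force: 30.0
```

```bash
python3 - <<'E'
from h import *
from plant import r
for n in('wrist','top','side'):
    s=snap(n,n+'13');p=cloud(s);st=r.get_state()
    M=R.from_quat(st['eef_rot']).as_matrix();l=(p-st['tool_pos'])@M
    print(n,st['tool_pos'].round(4),st['finger_force'])
    for a in range(-110,90,12):
        m=(l[...,0]*1000>=a)&(l[...,0]*1000<a+12)&(np.abs(l[...,1])<.036)&(p[...,2]>.125)&(p[...,2]<.17)&~((np.abs(l[...,0])<.02))
        if m.sum()>2: print(a+6,m.sum(),'z',np.percentile(p[m][:,2],[5,50,90]).round(4),'y',(np.percentile(l[m][:,1],[2,98])*1000).round(1))
go([.528,-.28,.1005],92)
E
```

```text
wrist [ 0.5284 -0.2809  0.101 ] 29.999852422624826
-68 412 z [0.1461 0.1468 0.1476] y [-19.7  18.3]
-56 1297 z [0.1463 0.1478 0.151 ] y [-22.8  21.2]
-44 1451 z [0.1448 0.1502 0.1525] y [-20.2  18.9]
-32 175 z [0.152  0.1529 0.1535] y [-8.4  6.9]
16 175 z [0.1514 0.1524 0.1532] y [-8.1  6.7]
28 1081 z [0.1512 0.1524 0.1532] y [-8.2  7.2]
40 1155 z [0.1513 0.1524 0.1532] y [-8.2  7. ]
52 1282 z [0.1512 0.1524 0.1533] y [-8.2  7.1]
64 1387 z [0.1513 0.1524 0.1533] y [-8.1  7. ]
76 517 z [0.1457 0.1521 0.1531] y [-8.   6.9]
top [ 0.5284 -0.2809  0.101 ] 29.999766759574413
-104 37 z [0.1464 0.1506 0.1533] y [-15.9  22.9]
-92 90 z [0.1446 0.1486 0.1541] y [-18.6  30.7]
-80 90 z [0.1446 0.1492 0.1531] y [-16.5  34.7]
-68 79 z [0.1447 0.1488 0.1525] y [-15.  35.]
-56 62 z [0.1441 0.1486 0.1522] y [-5.6 31. ]
-44 21 z [0.1457 0.1518 0.1551] y [ 1.9 22.7]
28 20 z [0.1489 0.1544 0.1575] y [-4.4  9.1]
40 35 z [0.1486 0.1529 0.1562] y [-5.1 11.3]
52 27 z [0.1434 0.1541 0.1566] y [-3.1 11.5]
64 33 z [0.1492 0.1531 0.1556] y [-5.4 11.2]
76 13 z [0.1481 0.1508 0.153 ] y [-4.3 11.2]
side [ 0.5285 -0.2809  0.101 ] 29.999909307807684
-92 3 z [0.1465 0.1466 0.1468] y [-17.9 -13. ]
-80 9 z [0.1458 0.1512 0.1524] y [-26.8 -15.5]
-68 5 z [0.1486 0.1495 0.1533] y [-26.3 -18.8]
-56 4 z [0.1514 0.1528 0.1535] y [-25.8 -23.5]
16 6 z [0.1499 0.1533 0.1558] y [-8.6  1.6]
28 47 z [0.1449 0.153  0.1545] y [-9.4  6.1]
40 44 z [0.1434 0.1531 0.1546] y [-9.1  6.2]
52 50 z [0.1421 0.1529 0.1546] y [-9.2  6.6]
64 48 z [0.1431 0.1531 0.1554] y [-9.2  6.4]
76 44 z [0.1427 0.151  0.1541] y [-9.   4.9]
t 17.73 cur yaw 92.0 shift [0.4 1.  0.5] turn [0. 0. 0.] open 0.178 pos [ 0.5285 -0.2809  0.101 ] q7 1.58
```

Level: the handle top is flat at 0.1524. The lens centre is about (0.602,-0.278,0.1455), the arm is still, and the force is steady.

```bash
python3 -c "
from plant import finish_job
print(finish_job())"
```

```text
the job is handed in; nothing more can be done
None
```

I handed the job in at about 17.7 s: the plaque is flat and released in the felt compartment with its head to the post, and the loupe is held still and level about 1 mm off the plaque's centre, its lens at my measured pointer height (0.1455 m, good to about 2 mm); no verdict came back.

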